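# Take the empty axle bar off the filament spool stand

### The arm

A 6-joint arm with a two-finger parallel gripper is mounted at the origin on the work surface. World frame = base frame: x ahead of the robot, y to its left, z up, the work surface at z = 0. Lengths are in mm, angles in rad, forces in N, time in s.
With the tool pointing down it reaches from about 275 to 1000 mm from the base axis. Payload 8.4 kg.
Tool frame: the origin (TCP) lies at the very end of the fingers, on their centre line; the grasp point (between the pads) lies 19 mm behind it; z points along the fingers, y is the direction in which the jaws open and shut (so a half turn about z gives the same grasp; the last joint's range is limited). The gripper opens to 85 mm and grips with 20 to 120 N. Pads are 22 mm wide; open, the fingers measure 114 mm over their backs; the gripper's body (76 mm by 85 mm) begins 54 mm behind the grasp point. The pads swing forward as they close: fully open they stand 13 mm farther back than shut.
Start: joints at [1.281, 0.353, 1.633, -0, 1.155, -0.002], TCP at [177.401, 599.297, 231.281] pointing down, gripper open.
Joint ranges: [-2.63, 2.63], [-0.92, 2.1], [0.06, 2.66], [-1.3, 4.44], [0, 2.69], [-3.02, 3.02]. Speed limits (rad/s): [2.22, 2.22, 2.79, 3.14, 3.14, 3.14].

### API

Orientations are given as [roll, pitch, yaw] about the fixed x, y, z axes, in that order (R = Rz(yaw) Ry(pitch) Rx(roll)).
In Python, from rig import r, vision gives the robot as it stands.
- The arm moves only by the tool move_arm, never from a script. Its argument "series" is text: rows parted by semicolons, each of 7 numbers parted by spaces: the closure, from -1 (fully open) to 1 (shut), then the shift along the tool's x, y, z in units of 40 mm (1.0 is 40 mm), then the turn, a rotation vector about the tool's x, y, z in degrees. In form: grip tx ty tz ax ay az; .... A call has 1 to 20 rows; each row shifts and turns the pose as measured when the row begins, along the tool's axes as they then stand; what a row does not reach is not made up. A row lasts 1/8 s, in which the tool goes at most 62.5 mm and 10.7 degrees, less where a joint would pass 70% of its speed; a pose out of reach is approached as far as the arm can. A call is refused whole if a number of a shift passes 1 or a number of a turn 10.7, either way. A call with a gripper value outside its range is refused whole. The fingers move at their own pace and stop on an object; "grip_force" is the grip in N (left out, the last holds). Time passes only in rows, so rows that do not move let the fingers close. It gives the time, the measured TCP pose, the force and the opening at its end, in the units of the state.
- r.sense(): the state, without advancing time (a new reading comes with each control period).
- vision.grab_frame(name): name is "scene" or "side" or "wrist"; returns the picture (420x560x3 uint8, red, green, blue); there is no depth.
- vision.camera_params(name): a dict with "fx", "fy", "cx", "cy" (pixels), "position" and "rotation" of the camera in the world. Camera axes: x right, y up, looking along -z (the intrinsics and any distortion apply to the point x, -y, -z); pixel columns grow to the right and rows downward; lengths in mm; the calibration is good to about 2 mm. A picture is of the moment at which its call begins: read the wrist's pose just before it. camera_params takes no time and is no camera call; for the wrist camera it gives the pose at the moment of the call.
- r.sign_off(): hands the job in, once; it reports no verdict.
The state is a dict: "clock": time; "qpos": joint angles; "qvel": joint speeds; "joint_efforts": joint torques, N m; "eef_pos": TCP position; "tcp_rot": TCP orientation; "contact_force": force on the tool from outside, world axes, zero at the start; "wrist_torque": the same for the moment, N m; "opening": opening from 0.0 (shut) to 1.0 (fully open).
Only numpy, scipy, OpenCV 4.12 (cv2) and the standard library are available. Lean on these libraries where they do the work, as an engineer would, in place of code of your own. Each camera call takes 0.05 s, during which the arm holds its last target. There are 200 camera calls.

### The job

Of the two plywood spool stands on the bench, one holds a bare axle bar and the other a bar with a spool of filament on it. Lift the bare bar straight up and level out of its two open-topped brackets until all of it, end plates included, is above the brackets, then lay it gently, not dropped, flat inside the grey tray and let go. Do not disturb the spool on the other stand.

Things in the scene. Friction and masses are not known exactly. Their poses are not given: they have to be found in the camera images.
- bar_center (a point): Centre of the bare bar, on its axis: a round aluminium bar, 16 mm in diameter, 220 mm long along its own x, 0.25 kg, with a black square end plate (44 x 44 x 8 mm) at each end, on which it rests when laid down, its axis then 22 mm above the floor. It starts level in the stand's U brackets, axis 105 mm above the bench; between the brackets 158 mm of bar are free to grip from above.
- stand: Plywood stand with the bare bar, fixed; origin at the centre of its underside. Base 240 (x) x 100 x 12 mm. Two U brackets at x = +85 and -85 mm, 12 mm thick, 50 mm wide (y), slots 22 mm wide, slot floors 97 mm and prong tops 127 mm above the bench. The bar lies along x, end plates outside the brackets; its axis must rise to 150 mm above the bench for all of it to be above them.
- tray: Shallow open grey plastic tray, fixed on the bench; origin at the centre of its underside. Outside 300 (its x) x 180 (its y) x 30 mm high, walls and floor 5 mm thick. The bar fits in it lengthwise, along the tray's x.
- spool_center (a point): Centre of the filament spool (orange, 156 mm in diameter, 62 mm wide, axis along its x) on its own axle bar in the other, identical stand; axis about 105 mm, top about 183 mm above the bench. To be left alone.
Things that resemble listed ones, but are neither listed nor needed, are in the scene too. What is meant by the part that bears bar_center is not blue or purple, and is the larger of those in its own colour.

How it is judged (in metres and radians):
On the way:
1. the bar is lifted clear of both brackets: level within 12 degrees, its centre within 50 mm of the stand's centre seen from above, its axis 147 mm or more above the stand's underside (z of bar_center in the frame of stand above 0.147 m and horizontal distance between bar_center and stand below 0.05 m and angle between bar_center's own x axis and vertical between 1.36 and 1.78 rad), for 0.1 s.
At the end, for the whole second after the job is handed in: The bare bar lies at rest flat on the tray's floor (level within 5 degrees, axis less than 36 mm above the tray's underside, centre within 45 mm lengthwise and 75 mm across of the tray's centre), and the spool is within 20 mm of where it was (x of bar_center in the frame of tray between -0.045 and 0.045 m and y of bar_center in the frame of tray between -0.075 and 0.075 m and z of bar_center in the frame of tray below 0.036 m and angle between bar_center's own x axis and vertical between 1.48 and 1.66 rad and linear speed of bar below 0.02 m/s and distance of spool_center from where it was at the start of the episode below 0.02 m); the robot touches nothing.
It fails at once if the bar tips more than 25 degrees from level (angle between bar_center's own x axis and vertical below 1.134 rad or angle between bar_center's own x axis and vertical above 2.007 rad).
It fails at once if the bar falls: it moves faster than 0.8 m/s while not held (a drop of more than about 30 mm) (contact force between the fingers and bar below 0.1 N and linear speed of bar above 0.8 m/s).
It fails at once if the spool on the other stand is moved more than 20 mm (distance of spool_center from where it was at the start of the episode above 0.02 m).
It also fails if it takes over 45 s, if anything falls off the work surface, if the arm or the gripper's body presses on something with over 40 N, if the wrist force passes 120 N, or if a joint passes its speed limit or range.

## Working session

There is one attempt and no reset: what is moved stays moved. The work goes in short steps, Python scripts to look and compute and a tool call to move; the robot and the scene stay as the last step left them, time stands still between calls to the robot, and variables do not carry over. Pictures are saved under pics/ and viewed, about 8 in all and at most 12, crops included, and the job is handed in when it is done.

Besides the shell and the picture viewer there is one more tool, called in YAML: its name, and indented under it one key for each argument. move_arm: Moves the arm, as the interface text tells. Its arguments: {"type":"object","properties":{"series":{"type":"string"},"grip_force":{"type":"number"}},"required":["series"]}

```bash
mkdir -p pics
python3 - <<'E'
from rig import r, vision
import cv2,numpy as np
a={}
for n in("scene","side","wrist"):
    a[n]=vision.grab_frame(n); cv2.imwrite(f"pics/{n}0.png",a[n][:,:,::-1])
    p=vision.camera_params(n); print(n,{k:np.round(np.array(v),3).tolist() if not isinstance(v,str) else v for k,v in p.items()})
print(r.sense())
E
```

```text
scene {'fx': 474.436, 'fy': 474.436, 'cx': 272.692, 'cy': 205.62, 'position': [1006.363, -1184.505, 892.439], 'rotation': [1.0, -0.001, 0.519]}
side {'fx': 525.806, 'fy': 525.806, 'cx': 287.236, 'cy': 210.269, 'position': [-233.873, -1053.064, 1052.613], 'rotation': [0.865, 0.004, -0.594]}
wrist {'fx': 337.068, 'fy': 337.068, 'cx': 276.01, 'cy': 200.725, 'position': [98.061, 624.217, 373.404], 'rotation': [-0.325, 0.001, 1.282]}
{'clock': 0.15, 'qpos': array([ 1.28055949e+00,  3.53501418e-01,  1.63393969e+00, -1.87812477e-05,
        1.15521146e+00, -2.35263353e-03]), 'qvel': array([ 0.00032048, -0.00228928, -0.0014515 ,  0.00018475,  0.00049595,
       -0.00077006]), 'joint_efforts': array([ 2.47539811e-04, -6.05631852e+01, -3.42339563e+01,  1.02241231e-04,
        6.22213600e-03, -1.82935003e-05]), 'eef_pos': array([177.3282802 , 598.94590445, 230.73652898]), 'tcp_rot': array([-3.14053270e+00,  1.46808987e-05,  2.85371605e+00]), 'contact_force': array([0.9442447 , 0.01044178, 1.29024664]), 'wrist_torque': array([-0.06413978, -0.01333439,  0.0261736 ]), 'opening': 1.00072804694117}
```

View pics/scene0.png

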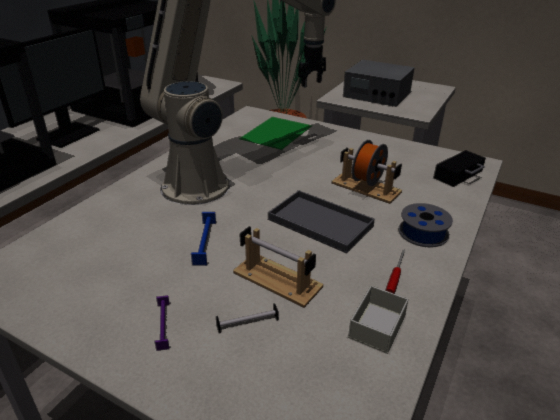

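View pics/side0.png

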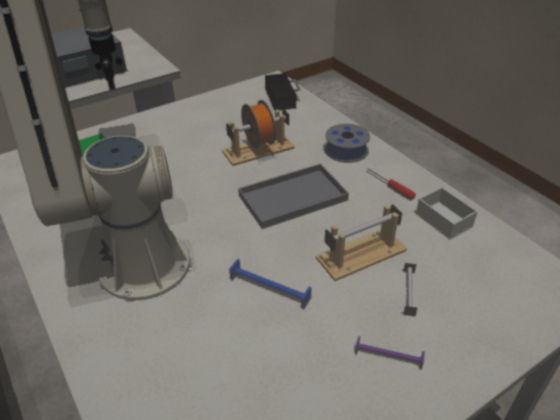

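Scene view candidates for the bar are:
- aluminium bar in the stand (280,250)
- small aluminium bar on the bench (248,318)
- blue bar (204,238)
- purple bar (163,322)
- spool's axle (372,165)

For the tray they are the big grey one (320,218) and the small bin (378,318). I choose the larger aluminium bar, in the stand, and the big grey tray. Next is a close check.

```bash
cat > h.py <<'E'
from rig import r, vision
import cv2,numpy as np
from scipy.spatial.transform import Rotation as Ro
def cam(n):
    p=vision.camera_params(n); return p,Ro.from_euler('xyz',p['rotation']).as_matrix(),np.array(p['position'])
def ray(n,uv):
    p,R,c=cam(n); d=R@np.array([(uv[0]-p['cx'])/p['fx'],-(uv[1]-p['cy'])/p['fy'],-1]); return c,d
def onz(n,uv,z):
    c,d=ray(n,uv); return c+d*(z-c[2])/d[2]
def proj(n,P):
    p,R,c=cam(n); q=R.T@(np.array(P)-c); return [p['cx']-p['fx']*q[0]/q[2],p['cy']+p['fy']*q[1]/q[2]]
E
python3 - <<'E'
import cv2
a=cv2.imread('pics/scene0.png');cv2.imwrite('pics/c1.png',cv2.resize(cv2.convertScaleAbs(a[185:305,225:385],alpha=1.8),None,fx=5,fy=5,interpolation=cv2.INTER_CUBIC))
a=cv2.imread('pics/side0.png');cv2.imwrite('pics/c2.png',cv2.resize(cv2.convertScaleAbs(a[160:280,232:412],alpha=1.8),None,fx=40/9,fy=40/9,interpolation=cv2.INTER_CUBIC))
E
```

```text
(no output)
```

View pics/c1.png

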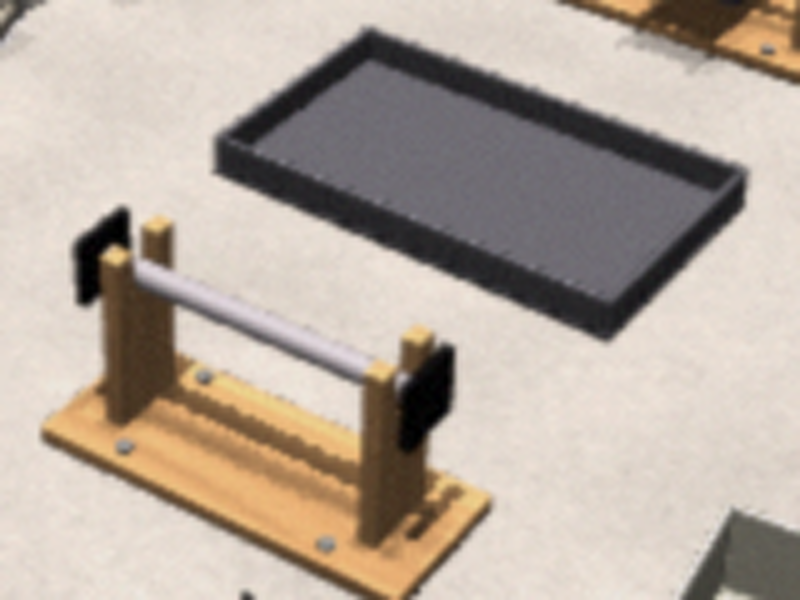

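View pics/c2.png

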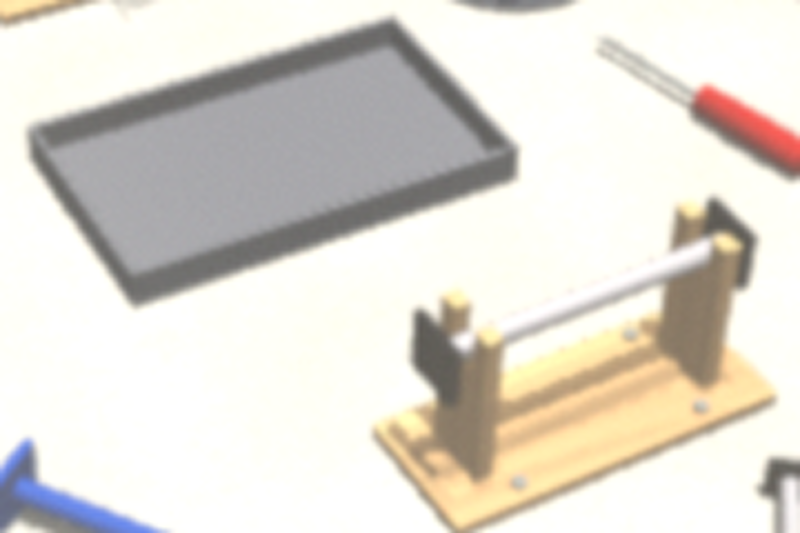

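The crop confirms it: the bar sits in the stand's slots, with black end plates outside the brackets, and the tray is empty. I read the prong tops, base corners and tray rim corners from both crops.

Run:
```python
from h import *
A=lambda l:[((u+.5)/5+224.5,(v+.5)/5+184.5) for u,v in l]
B=lambda l:[((u+.5)/40*9+231.5,(v+.5)/40*9+159.5) for u,v in l]
def f(n,l,z): 
    P=np.array([onz(n,q,z)[:2] for q in l]); return P
for n,C,tr,pr,ba in(("scene",A,[(217,138),(370,30),(747,172),(612,305)],[(116,257),(157,225),(380,373),(417,335)],[(42,432),(490,498)]),
 ("side",B,[(135,278),(32,130),(395,18),(517,152)],[(488,338),(455,300),(727,243),(690,210)],[(462,530),(775,393)])):
    T=f(n,C(tr),30);print(n,"tray",T.round().tolist(),"c",T.mean(0).round(1),"sides",np.linalg.norm(T-np.roll(T,-1,0),axis=1).round(),
      "yaw",np.degrees(np.arctan2(*(T[2]+T[3]-T[0]-T[1])[::-1])).round(2))
    P=f(n,C(pr),127);d=P[2]+P[3]-P[0]-P[1];print("prongs",P.round().tolist(),"c",P.mean(0).round(1),"len",np.linalg.norm(d/2).round(),"yaw",np.degrees(np.arctan2(d[1],d[0])).round(2))
    b=f(n,C(ba),12);print("base",b.round().tolist(),b.mean(0))
# mid bar pixel between brackets
for n,C,l in(("scene",A,[(140,272),(362,370)]),("side",B,[(505,328),(715,255)])):
    b=f(n,C(l),105);print("bar pts",b.round(1).tolist())
# spool
for n in("scene","side"):
    h=cv2.cvtColor(vision.grab_frame(n),cv2.COLOR_RGB2HSV);m=cv2.inRange(h,(4,180,60),(16,255,255));m[200:]=0
    k,_,s,c=cv2.connectedComponentsWithStats(m);i=1+s[1:,4].argmax();print("spool",s[i],onz(n,c[i],105).round())
```

```text
scene tray [[348.0, -60.0], [372.0, 114.0], [664.0, 76.0], [642.0, -98.0]] c [506.3   8. ] sides [175. 295. 176. 297.] yaw -7.42
prongs [[433.0, -315.0], [437.0, -278.0], [602.0, -332.0], [605.0, -295.0]] c [ 519.2 -304.9] len 170.0 yaw -5.7
base [[400.0, -346.0], [642.0, -270.0]] [ 521.01299641 -307.96230262]
side tray [[343.0, -60.0], [366.0, 115.0], [660.0, 80.0], [634.0, -98.0]] c [500.6   9.4] sides [176. 296. 179. 293.] yaw -7.17
prongs [[429.0, -313.0], [433.0, -276.0], [601.0, -328.0], [603.0, -293.0]] c [ 516.6 -302.5] len 171.0 yaw -5.32
base [[395.0, -343.0], [630.0, -363.0]] [ 512.22794137 -352.81244267]
bar pts [[435.5, -295.0], [581.4, -310.0]]
bar pts [[458.6, -294.1], [606.7, -315.3]]
spool [355 143  22  27 333] [524. 346. 105.]
spool [253 104  18  21 227] [605. 355. 105.]
```

Both views agree to within a few mm: the bar centre is about (518,-304) with yaw about -5.6°, and the tray centre about (503,9) with yaw about -7.3°. The prong spacing measures 170 mm as specified, and the tray about 296x176. The spool is near (560,350), off the path. I'm travelling in a straight line first, with the yaw held.

move_arm:
  series: "-1 -0.73 -0.96 -0.05 0 0 0;-1 -0.73 -0.96 -0.05 0 0 0;-1 -0.73 -0.96 -0.05 0 0 0;-1 -0.73 -0.96 -0.05 0 0 0;-1 -0.73 -0.96 -0.05 0 0 0;-1 -0.73 -0.96 -0.05 0 0 0;-1 -0.73 -0.96 -0.05 0 0 0;-1 -0.73 -0.96 -0.05 0 0 0;-1 -0.73 -0.96 0 0 0 0;-1 -0.73 -0.96 0 0 0 0;-1 -0.73 -0.96 0 0 0 0;-1 -0.73 -0.96 0 0 0 0;-1 -0.73 -0.96 0 0 0 0;-1 -0.73 -0.96 0 0 0 0;-1 -0.73 -0.96 0 0 0 0;-1 -0.73 -0.96 0 0 0 0;-1 -0.73 -0.96 0 0 0 0;-1 -0.73 -0.96 0 0 0 0;-1 -0.5 -0.7 0 0 0 0;-1 0 0 0 0 0 0"

```text
clock: 2.75
eef_pos: [506.7, -272.5, 248.6]
tcp_rot: [3.138, 0.008, 2.855]
contact_force: [-1.2, 0.5, -0.1]
opening: 0.997
```

move_arm:
  series: "-1 0 0 0 0 0 10.5;-1 0 0 0 0 0 10.5;-1 0 0 0 0 0 10.5;-1 0 0 0 0 0 10.5;-1 0 0 0 0 0 10.5;-1 0 0 0 0 0 10.5;-1 0 0 0 0 0 10.5;-1 0 0 0 0 0 10.5;-1 0 0 0 0 0 10.5;-1 0 0 0 0 0 10.5;-1 0 0 0 0 0 10.5;-1 0 0 0 0 0 10.5;-1 0 0 0 0 0 10.5;-1 0 0 0 0 0 10.5;-1 0 0 0 0 0 10.5;-1 0 0 0 0 0 10.5;-1 0 0 0 0 0 0"

```text
clock: 4.88
eef_pos: [499.2, -254.3, 247.5]
tcp_rot: [-3.131, 0.0, -0.144]
contact_force: [-0.1, -0.1, 0.3]
opening: 1.003
```

move_arm:
  series: "-1 0.33 0.6 0 0 0 -1.3;-1 0.33 0.6 0 0 0 -1.3;-1 0 0 0 0 0 0"

```text
clock: 5.25
eef_pos: [519.1, -304.0, 247.1]
tcp_rot: [-3.13, 0.0, -0.082]
contact_force: [-0.3, 1.3, 0.1]
opening: 1.002
```

Run:
```python
from h import *
s=r.sense();print(s['eef_pos'].round(1),np.degrees(s['tcp_rot']).round(2))
p=vision.camera_params('wrist');a=vision.grab_frame('wrist');cv2.imwrite('pics/w1.png',cv2.convertScaleAbs(a[:,:,::-1],alpha=1.5))
print(p)
for x in(-118,118): print(proj('wrist',[518+x*.995,-304-x*.097,105]))
```

```text
[ 519.1 -304.   247.1] [-1.7934e+02  2.0000e-02 -4.6800e+00]
{'fx': 337.06766773205754, 'fy': 337.06766773205754, 'cx': 276.0099319040847, 'cy': 200.7250804875171, 'position': array([ 601.22674911, -310.76216939,  389.74013519]), 'rotation': array([-0.32778444,  0.01142638, -1.65347806])}
[np.float64(278.73685315051114), np.float64(300.0228510609992)]
[np.float64(283.830007873474), np.float64(37.677628548934536)]
```

View pics/w1.png

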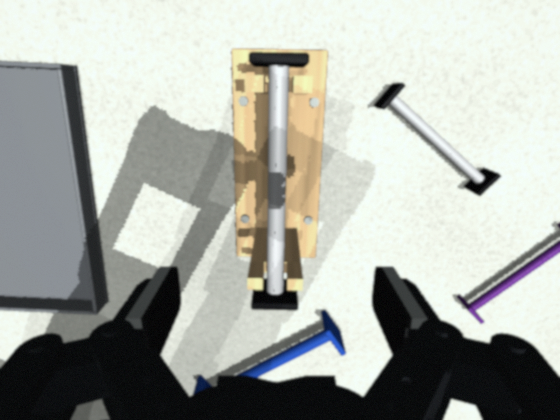

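The wrist view shows the stand under the gripper. The bar runs from (279,60) to (275,300), and the fingers straddle it evenly. I'm measuring it properly.

Run:
```python
from h import *
q=lambda u,v,z:print((u,v,z),onz('wrist',(u,v),z).round(1))
q(279,53,127);q(279,66,127);q(275,291,127);q(275,308,83)
# bar axis edges
a=vision.grab_frame('wrist').astype(int)
for v in(100,150,230,270):
    q(278.5-.5*(v-80)/60,v,105)
for u,v in((258,84),(303,83),(254,284),(296,283)): q(u,v,127)
for u,v in((232,50),(327,50),(237,256),(316,257)): q(u,v,12)
```

```text
(279, 53, 127) [ 623.1 -310.8  127. ]
(279, 66, 127) [ 614.5 -310.1  127. ]
(275, 291, 127) [ 425.9 -291.3  127. ]
(275, 308, 83) [ 375.3 -286.4   83. ]
(278.3333333333333, 100, 105) [ 589.9 -307.1  105. ]
(277.9166666666667, 150, 105) [ 549.4 -303.5  105. ]
(277.25, 230, 105) [ 475.8 -296.8  105. ]
(276.9166666666667, 270, 105) [ 434.2 -293.   105. ]
(258, 84, 127) [ 603.3 -293.3  127. ]
(303, 83, 127) [ 601.2 -326.4  127. ]
(254, 284, 127) [ 434.4 -272.5  127. ]
(296, 283, 127) [ 432.5 -310.3  127. ]
(232, 50, 12) [ 639.5 -262.9   12. ]
(327, 50, 12) [ 631.2 -360.1   12. ]
(237, 256, 12) [ 403.5 -239.2   12. ]
(316, 257, 12) [ 394.5 -337.9   12. ]
```

move_arm:
  series: "-1 -0.02 -0.05 0.3 -0.6 0 0.7;-1 0 0 0.8 0 0 0;-1 0 0 0.8 0 0 0;-1 0 0 0.7 0 0 0;-1 0 0 0.5 0 0 0;-1 0 0 0.3 0 0 0;-1 0 0 0 0 0 0"

```text
clock: 6.22
eef_pos: [514.2, -292.9, 104.4]
tcp_rot: [-3.14, 0.004, -0.09]
contact_force: [0.0, -0.1, -0.8]
opening: 1.0
```

move_arm:
  series: "-1 0.12 0.22 0 0 0 0.2;-1 0.02 0.05 0.25 0 0 0;-1 0 0.02 0.2 0 0 0;-1 0 0 0 0 0 0"

```text
clock: 6.72
eef_pos: [520.2, -306.5, 87.1]
tcp_rot: [3.142, 0.001, -0.094]
contact_force: [-0.3, 0.1, 0.6]
opening: 1.0
```

move_arm:
  series: "-1 -0.06 -0.11 0.02 0 0 0;-1 0 0 0 0 0 0;0 0 0 0 0 0 0;0.5 0 0 0 0 0 0;1 0 0 0 0 0 0;1 0 0 0 0 0 0;1 0 0 0 0 0 0;1 0 0 0 0 0 0"
  grip_force: 60

```text
clock: 7.72
eef_pos: [518.4, -301.6, 87.0]
tcp_rot: [3.141, -0.0, -0.094]
contact_force: [0.4, -0.4, 0.4]
opening: 0.163
```

The jaws hold the bar with almost no side force. I'm lifting slowly, because the slots leave only 3 mm each side.

move_arm:
  series: "1 0 0 -0.15 0 0 0;1 0 0 -0.2 0 0 0;1 0 0 -0.2 0 0 0;1 0 0 0 0 0 0"

```text
clock: 8.22
eef_pos: [518.1, -301.4, 110.3]
tcp_rot: [3.142, 0.001, -0.094]
contact_force: [-0.5, 0.5, -1.6]
opening: 0.16
```

move_arm:
  series: "1 0 0 -0.25 0 0 0;1 0 0 -0.25 0 0 0;1 0 0 -0.25 0 0 0;1 0 0 -0.25 0 0 0;1 0 0 -0.25 0 0 0;1 0 0 0 0 0 0;1 0 0 0 0 0 0"

```text
clock: 9.1
eef_pos: [518.1, -301.4, 164.3]
tcp_rot: [3.141, 0.0, -0.094]
contact_force: [-0.3, -0.1, -2.9]
opening: 0.166
```

Run:
```python
from h import *
s=r.sense();print(s['eef_pos'].round(1),s['contact_force'].round(1),s['wrist_torque'].round(2))
a=vision.grab_frame('scene')[170:320,200:400];b=vision.grab_frame('wrist')
o=np.hstack([cv2.resize(a,(400,300)),cv2.resize(b,(400,300))]);cv2.imwrite('pics/l1.png',cv2.convertScaleAbs(o[:,:,::-1],alpha=1.6))
```

```text
[ 518.1 -301.4  164.3] [-0.3 -0.1 -2.9] [-0.   -0.   -0.05]
```

View pics/l1.png

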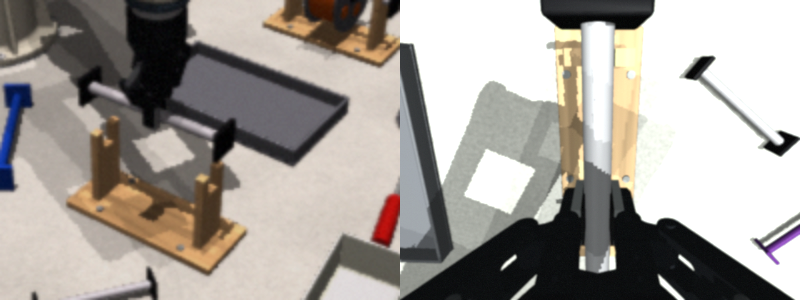

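The bar is clear of the brackets and level, and the -2.9 N load matches its weight. Now moving it over the tray.

move_arm:
  series: "1 -0.05 -0.3 0 0 0 0;1 -0.09 -0.6 0 0 0 0.2;1 -0.09 -0.64 0 0 0 0.2;1 -0.09 -0.64 0 0 0 0.2;1 -0.09 -0.64 0 0 0 0.2;1 -0.09 -0.64 0 0 0 0.2;1 -0.09 -0.64 0 0 0 0.2;1 -0.09 -0.64 0 0 0 0.2;1 -0.09 -0.64 0 0 0 0.2;1 -0.09 -0.64 0 0 0 0.2;1 -0.09 -0.64 0 0 0 0;1 -0.09 -0.5 0 0 0 0;1 -0.05 -0.2 0 0 0 0;1 0 0 0 0 0 0;1 0 0 0 0 0 0"

```text
clock: 11.08
eef_pos: [500.6, 13.5, 160.8]
tcp_rot: [-3.139, 0.009, -0.125]
contact_force: [0.1, -0.3, -2.1]
opening: 0.164
```

move_arm:
  series: "1 0.05 0.1 0.3 0 0.5 0;1 0 0 0.6 0 0 0;1 0 0 0.6 0 0 0;1 0 0 0.6 0 0 0;1 0 0 0.5 0 0 0;1 0 0 0.2 0 0 0;1 0 0 0 0 0 0;1 0 0 0 0 0 0"

```text
clock: 12.08
eef_pos: [502.3, 4.0, 42.6]
tcp_rot: [-3.14, -0.003, -0.131]
contact_force: [0.5, -0.6, -2.2]
opening: 0.163
```

Run:
```python
from h import *
s=r.sense();print(s['eef_pos'].round(1),np.degrees(s['tcp_rot']).round(2))
a=vision.grab_frame('side')[130:250,210:370];b=vision.grab_frame('wrist')
o=np.hstack([cv2.resize(a,(400,300)),cv2.resize(b,(400,300))]);cv2.imwrite('pics/l2.png',cv2.convertScaleAbs(o[:,:,::-1],alpha=1.6))
```

```text
[502.3   4.   42.6] [-1.7991e+02 -1.5000e-01 -7.5000e+00]
```

View pics/l2.png

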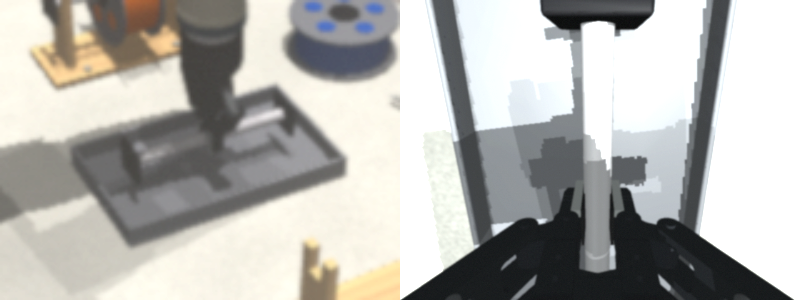

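The bar is aligned between the tray's long walls, with both end plates inside. I'm lowering it the last 33 mm gently.

move_arm:
  series: "1 0 0 0.2 0 0 0;1 0 0 0.2 0 0 0;1 0 0 0.15 0 0 0;1 0 0 0.08 0 0 0;1 0 0 0 0 0 0"

```text
clock: 12.8
eef_pos: [503.1, 4.3, 16.5]
tcp_rot: [-3.14, -0.004, -0.13]
contact_force: [-0.1, 0.2, -1.9]
opening: 0.168
```

move_arm:
  series: "1 0 0 0.07 0 0 0;1 0 0 0.06 0 0 0;1 0 0 0.04 0 0 0;1 0 0 0 0 0 0"

```text
clock: 13.3
eef_pos: [503.5, 4.4, 9.5]
tcp_rot: [-3.14, -0.005, -0.13]
contact_force: [0.4, 0.7, -1.9]
opening: 0.164
```

move_arm:
  series: "1 0 0 0.03 0 0 0;1 0 0 0.03 0 0 0;1 0 0 0 0 0 0"

```text
clock: 13.68
eef_pos: [503.7, 4.2, 9.4]
tcp_rot: [-3.14, -0.005, -0.13]
contact_force: [0.6, 0.0, -2.9]
opening: 0.165
```

move_arm:
  series: "1 0 0 0.06 0 0 0;1 0 0 0.0 0 0 0"

```text
clock: 13.92
eef_pos: [504.1, 4.1, 9.3]
tcp_rot: [-3.14, -0.006, -0.13]
contact_force: [-0.9, 0.2, -2.3]
opening: 0.168
```

The TCP at 9.3 puts the axis at about 27 mm, which is the resting height, and it goes no lower. Releasing in place.

move_arm:
  series: "0.5 0 0 0 0 0 0;0.2 0 0 0 0 0 0;-0.2 0 0 0 0 0 0;-0.4 0 0 0 0 0 0;-0.4 0 0 0 0 0 0;-0.4 0 0 -0.1 0 0 0;-0.4 0 0 -0.3 0 0 0;-0.4 0 0 -0.6 0 0 0;-0.4 0 0 -0.8 0 0 0;-0.4 0 0 -0.8 0 0 0;-0.4 0 0 -0.8 0 0 0;-0.4 0 0 -0.8 0 0 0;-0.4 0 0 0 0 0 0;-0.4 0 0 0 0 0 0"

```text
clock: 15.68
eef_pos: [503.0, 4.0, 187.6]
tcp_rot: [-3.139, -0.01, -0.13]
contact_force: [0.1, -0.0, -0.4]
opening: 0.703
```

Run:
```python
from h import *
s=r.sense();print(s['eef_pos'].round(1),s['contact_force'].round(1),s['opening'])
a=vision.grab_frame('side')[130:250,210:370];b=vision.grab_frame('wrist')
o=np.hstack([cv2.resize(a,(400,300)),cv2.resize(b,(400,300))]);cv2.imwrite('pics/l3.png',cv2.convertScaleAbs(o[:,:,::-1],alpha=1.3))
for n in("scene","side"):
    h=cv2.cvtColor(vision.grab_frame(n),cv2.COLOR_RGB2HSV);m=cv2.inRange(h,(4,180,60),(16,255,255));m[200:]=0
    k,_,st,c=cv2.connectedComponentsWithStats(m);i=1+st[1:,4].argmax();print("spool",st[i],onz(n,c[i],105).round())
for x in(-110,110): print(proj('wrist',[503+x*.992,9-x*.127,27]))
```

```text
[503.    4.  187.6] [ 0.1 -0.  -0.4] 0.7028150567285204
spool [355 143  22  27 343] [524. 343. 105.]
spool [253 104  18  23 259] [603. 350. 105.]
[np.float64(273.5303311976306), np.float64(284.8655514280532)]
[np.float64(271.89377568619176), np.float64(53.15867035772757)]
```

View pics/l3.png

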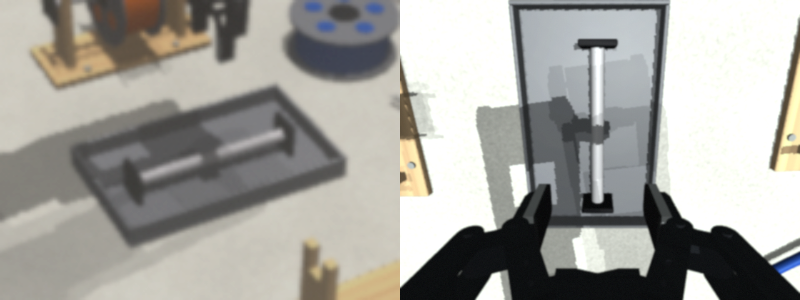

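The bar lies flat, lengthwise and near the tray's centre. In the wrist half its end plates are at (597,43) and (598,203), inside all four walls. The gripper is clear at z 188, and the spool blobs have the same bounding corners as at the start.

```bash
python3 -c "
from rig import r
print(r.sign_off())"
```

```text
the job is handed in; nothing more can be done
None
```

The bare bar is lying flat in the grey tray. I handed the job in at about 16 s of the 45 s allowed; no verdict was reported.

- **Lift:** I gripped the bar mid-length and raised it level to about 183 mm. The camera view confirmed it was clear of both brackets, within a few mm of the stand's centre seen from above.
- **Lay-down:** I lowered it slowly into the tray and released it at floor height. The last pictures show it lengthwise near the tray's centre, between all four walls.
- **Gripper and spool:** the gripper is open and 188 mm up, with near-zero contact force. The spool's image blobs kept the same position; their centroids moved 2–5 mm, which fits shading.

**Checks that disagreed:**
- **Camera positions:** the cameras differed by up to about 5 mm on the bar and tray positions, well inside the tolerances.
- **Floor contact:** the force reading never showed the bar touching the tray floor. I judged contact from its height (axis at about 27 mm) and because the arm would go no lower, so any drop at release was under about 1 mm.

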